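# Set the hotplate's knurled heat dial and start it

## Task

The covered dish on the portable hotplate is to be kept warm at medium heat. With a fingertip against the knurled heat dial, turn it until it clicks into the third of its four settings (the third mark, counted clockwise from the smallest), then press the start button beside it right down and let it come up again. Only touch, do not grip or lift anything: use light pressure, leave the dial resting in that click, and do not shove the hotplate or disturb the dish and the other things on the worktop.

Things in the scene. Friction and masses are not known exactly. Their poses are not given: they have to be found in the camera images.
- hotplate: Portable electric hotplate, a white box 280 (its x) x 180 (its y) x 50 mm high on rubber feet, 2.8 kg, standing loose. Origin: centre of its underside; x points to its back, away from the robot, y left, z up. Deck 50 mm up. Dark cooking plate, 136 mm across, centred at (60, 0) mm, top 58 mm up. Dial axis (vertical) at (-80, 30) mm, start button at (-80, -60) mm, both near the front edge.
- dial (a joint): Heat dial angle, rad, growing clockwise seen from above (side nearest the robot moves left): clicks at 0 off, 0.6 low, 1.2 medium (the third), 1.8 high; stops just beyond 0 and 1.8. Starts at off or low. A click holds against about 0.07 N m (under 2 N at the rim); past half-way between clicks (0.3, 0.9, 1.5) a spring draws the dial into the next click once the finger lets go.
- start_button (a joint): Start button travel, m: 0 up, 0.006 fully down; a spring of about 4 N at full travel brings it up again. It counts as pressed beyond 0.0045.
- start_button_top (a point): Centre of the top of the start button, a round grey push button 24 mm across in a low steel housing on the deck; it is pressed straight down.
- dish: Low round covered dish, 90 mm across and 32 mm high, on the hotplate's cooking plate; origin at the centre of its underside. Leave alone.
- tin: Food tin, 57 mm across, 72 mm high, left of the hotplate; origin at the centre of its underside. Leave alone.
- spice: Spice jar, 41 mm across, 105 mm high, right of the hotplate; origin at the centre of its underside. Leave alone.
- honey: Honey jar, 60 mm across, 99 mm high, on the right part of the worktop; origin at the centre of its underside. Leave alone.
- cup: White cup with handle, 78 x 110 x 97 mm, on the right part of the worktop; origin at the centre of its underside. Leave alone.
- dial_top (a point): Centre of the dial's flat top, on its axis, 74 mm above the worktop. The dial is a flat black disc with a steel face, 90 mm across over its fine vertical knurling (too wide to grip), 22 mm high; its rim reaches from 2 mm above the deck to the top and lies 16 mm behind the hotplate's front edge.
- dial_pointer (a point): Outer end of the raised white pointer on the dial's top, 41 mm from the axis; it points at the mark of the present setting.
- third_mark (a point): The third of four black dots (4, 6, 8, 10 mm across, growing clockwise, 34 degrees apart: off, low, medium, high) on top of a fixed raised grey arc, 12 mm wide and 20 mm high, that stands round the far half of the dial 2 mm off its rim: the 8 mm dot, 53 mm from the dial's axis, 17 degrees to the right of the hotplate's x direction, 71 mm above the worktop.

How it is judged (in metres and radians):
On the way, in this order (a step that is already met when the one before it is completed fails the run):
1. the dial rests in its third click (1.2 rad, within 0.12) (value of joint dial between 1.08 and 1.32 rad and contact force between the fingers and dial below 0.3 N), for 0.2 s.
2. the start button is pressed down (value of joint start_button above 0.0045 m), for 0.05 s.
At the end, for the whole second after the job is handed in: The dial rests in its third click (1.2 rad, within 0.12), the start button was pressed after that and is up again (less than 1.5 mm down), the hotplate stands within 30 mm of where it stood, and the dish still stands on it (value of joint dial between 1.08 and 1.32 rad and value of joint start_button below 0.0015 m and distance of hotplate from where it was at the start of the episode below 0.03 m and z of dish in the frame of hotplate above 0.05 m and linear speed of dish below 0.02 m/s); the robot touches nothing.
It fails at once if the hotplate is shoved more than 30 mm, lifted or tipped (distance of hotplate from where it was at the start of the episode above 0.03 m or height (world z) of hotplate above 0.01 m or angle between hotplate's own z axis and vertical above 0.1 rad).
It fails at once if the dial is pressed with more than 40 N (contact force between the fingers and dial above 40 N).
It fails at once if the dish is shifted on the plate, lifted or tipped (distance of dish from where it was at the start of the episode above 0.035 m or height (world z) of dish above 0.07 m or angle between dish's own z axis and vertical above 0.15 rad).
It fails at once if another thing on the worktop is moved more than 20 mm or lifted (distance of any of tin, spice, honey, cup from where it was at the start of the episode above 0.02 m).
It also fails if it takes over 51 s, if anything falls off the work surface, if the arm or the gripper's body presses on something with over 40 N, if the wrist force passes 120 N, or if a joint passes its speed limit or range.

## Robot

A 7-joint arm with a two-finger parallel gripper is mounted at the origin on a cart in front of the work surface, level with it; the furniture and walls round the work are solid. World frame = base frame: x ahead of the robot, y to its left, z up, the work surface at z = 0. Lengths are in m, angles in degrees, forces in N, time in s.
With the tool pointing down it reaches from about 0.425 to 0.875 m from the base axis. Payload 4.7 kg.
Tool frame: the origin (TCP) lies at the very end of the fingers, on their centre line; the grasp point (between the pads) lies env.grip_point_offset behind it (env.grip_point_offset is the distance from the TCP to the grasp point, in m); z points along the fingers, y is the direction in which the jaws open and shut (so a half turn about z gives the same grasp; the last joint's range is limited). The gripper opens to 87 mm and grips with 3 to 60 N. Pads are 19 mm wide; open, the fingers measure 117 mm over their backs; the gripper's body (75 mm by 190 mm) begins 51 mm behind the grasp point.
Start: joints at [75.235, 18.392, -4.016, 83.108, 1.295, 78.541, -3.26], TCP at [0.174, -0.626, 0.223] pointing down, gripper open.
Joint ranges: [-163.93, 163.93], [-17.29, 119.83], [-79.2, 71.16], [3.27, 140.29], [-89.18, 269.18], [5.43, 117.66], [-154.24, 154.24]. Speed limits (degrees/s): [147.25, 147.25, 180, 180, 180, 180, 180].

## Interface

Orientations are given as [roll, pitch, yaw] about the fixed x, y, z axes, in that order (R = Rz(yaw) Ry(pitch) Rx(roll)).
In Python, from cell import env gives the robot as it stands.
- The arm moves only by the tool send_rows, never from a script. Its argument "plan" is a list of rows, each a list of 7 numbers: the finger opening in mm, from 0 to 87, then the shift along the tool's x, y, z in mm, then the turn, a rotation vector about the tool's x, y, z in rad. A call has 1 to 12 rows; each row shifts and turns the commanded pose from where the row before left it, along the tool's axes as they then stand; what a row does not reach is not made up. A row lasts 1/10 s, in which the tool goes at most 50 mm and 8.59 degrees, less where a joint would pass 70% of its speed; a pose out of reach is approached as far as the arm can. A call is refused whole if a number of a shift passes 50 or a number of a turn 0.15, either way. A call with a gripper value outside its range is refused whole. The fingers move at their own pace and stop on an object; "grip_force" is the grip in N (left out, the last holds). Time passes only in rows, so rows that do not move let the fingers close. It gives the time, the measured TCP pose, the force and the opening at its end, in the units of the state.
- env.get_obs(): the state, without advancing time (a new reading comes with each control period).
- env.read_camera(name): name is "side" or "top"; returns the picture (400x640x3 uint8, red, green, blue); there is no depth.
- env.get_calibration(name): a dict with "fx", "fy", "cx", "cy" (pixels), "extrinsics" (4x4, takes a point from camera to world coordinates). Camera axes: x right, y down, z forward; pixel columns grow to the right and rows downward; lengths in m; the calibration is good to about 2 mm. A picture is of the moment at which its call begins. get_calibration takes no time and is no camera call.
- env.sign_off(): hands the job in, once; it reports no verdict.
Trained networks look in the newest picture that a camera, given by its name, has taken for a name from the list of things; names that differ only in an ending like _2 or _b are one class to them, and where a whole thing is asked for, a point or a joint stands for the part that bears it (a point fixed in the world has none). Each returns a list of dicts, best first, with "confidence" (0 to 1); they miss things now and then, are a little off and sometimes report something else, mostly with a low value. They report only what shows in the picture. A call takes as long as a camera call.
- env.regions_of(camera, query): "region" (400x640 bool, what is visible of it) and "rect" ([left, top, right, bottom] in pixels, round what is visible of it).
The state is a dict: "time_s": time; "qpos": joint angles; "joint_velocities": joint speeds; "effort": joint torques, N m; "tool_pos": TCP position; "tool_rot": TCP orientation; "force": force on the tool from outside, world axes, zero at the start; "wrist_torque": the same for the moment, N m; "grip_width": finger opening in m.
Only numpy, scipy, OpenCV 4.12 (cv2) and the standard library are available. Lean on these libraries where they do the work, as an engineer would, in place of code of your own. Each camera call takes 0.05 s, during which the arm holds its last target. There are 200 camera calls.

## Working session

There is one attempt and no reset: what is moved stays moved. The work goes in short steps, Python scripts to look and compute and a tool call to move; the robot and the scene stay as the last step left them, time stands still between calls to the robot, and variables do not carry over. Pictures are saved under pics/ and viewed, about 8 in all and at most 12, crops included, and the job is handed in when it is done.

Besides the shell and the picture viewer there is one more tool, called after "Call:" as name(argument=value, ...) on one line, values as JSON. send_rows: Moves the arm, as the interface text tells. Its arguments: {"type":"object","properties":{"plan":{"type":"array"},"grip_force":{"type":"number"}},"required":["plan"]}

```bash
mkdir -p pics; ls; cat > h.py <<'E'
import numpy as np, cv2
from cell import env
def ray(cam,u,v):
    c=env.get_calibration(cam);T=np.array(c["extrinsics"])
    d=T[:3,:3]@np.array([(u-c["cx"])/c["fx"],(v-c["cy"])/c["fy"],1]);return T[:3,3],d
def atz(cam,u,v,z):
    o,d=ray(cam,u,v);return o+d*(z-o[2])/d[2]
def proj(cam,p):
    c=env.get_calibration(cam);T=np.array(c["extrinsics"]);q=T[:3,:3].T@(np.array(p)-T[:3,3])
    return c["fx"]*q[0]/q[2]+c["cx"],c["fy"]*q[1]/q[2]+c["cy"]
E
python3 - <<'E'
from h import *
for c in ("top","side"):
    im=env.read_camera(c); cv2.imwrite(f"pics/{c}0.png",im[:,:,::-1])
    for q in ("hotplate","dial_top","start_button_top","dial_pointer","third_mark","dish","tin","spice","honey","cup","dial"):
        try:
            for r in env.regions_of(c,q)[:2]:
                m=r["region"];v,u=np.nonzero(m);print(c,q,round(r["confidence"],2),r["rect"],round(u.mean(),1),round(v.mean(),1),len(u))
        except Exception as e: print(q,e)
    print(np.round(env.get_calibration(c)["extrinsics"],3).tolist(), env.get_calibration(c)["fx"])
o=env.get_obs();print(o)
print(env.grip_point_offset)
E
```

```text
pics
top hotplate 0.94 [245.9, 167.3, 317.5, 256.3] 278.3 214.9 3498
top dial_top 0.58 [251.2, 215.9, 277.0, 241.6] 263.4 229.3 550
top dial_pointer 0.75 [252.4, 220.2, 278.5, 242.5] 263.4 229.4 487
top third_mark 0.8 [246.7, 170.7, 312.7, 253.9] 278.2 215.1 3310
top third_mark 0.58 [252.5, 218.1, 277.4, 242.5] 263.5 229.1 493
top dish 0.68 [273.1, 179.4, 300.1, 205.8] 286.1 192.3 519
top tin 0.74 [241.5, 180.3, 261.0, 194.9] 249.0 185.1 282
top tin 0.45 [312.4, 201.1, 320.2, 217.5] 314.8 208.6 168
top spice 0.46 [309.5, 199.8, 321.3, 216.9] 314.9 208.7 159
top spice 0.39 [421.7, 200.1, 449.7, 219.6] 433.7 209.0 375
top honey 0.89 [421.4, 200.0, 450.8, 219.3] 434.5 208.7 347
top cup 0.91 [392.0, 228.6, 430.3, 254.0] 410.0 242.3 584
top dial 0.64 [251.9, 214.0, 277.3, 244.8] 263.5 229.6 543
[[0.004, -0.981, 0.196, 0.37], [-1.0, -0.003, 0.005, 0.027], [-0.005, -0.196, -0.981, 1.336], [0.0, 0.0, 0.0, 1.0]] 366.3389348887231
side hotplate 0.58 [247.5, 201.0, 313.7, 261.9] 278.6 234.6 3152
side hotplate 0.27 [308.0, 198.7, 320.3, 228.2] 313.2 211.6 402
side dial_top 0.72 [254.4, 222.7, 28
[... 778 characters left out ...]
04511
{'time_s': 1.2, 'qpos': array([75.23367892, 18.39314804, -4.01765211, 83.10856891,  1.29325839,
       78.54041068, -3.25964583]), 'joint_velocities': array([-0.03853192, -0.03367824,  0.02661106, -0.0930021 ,  0.04634164,
       -0.04992085,  0.07509468]), 'effort': array([-1.76481844e-04, -4.91108322e+01, -4.02772129e-01, -3.12774110e+01,
       -6.35717763e-02,  3.36082815e-02,  1.15939778e-05]), 'tool_pos': array([ 0.17451814, -0.62614811,  0.22256391]), 'tool_rot': array([1.79997084e+02, 5.44456659e-04, 1.55766208e+01]), 'force': array([-1.38897731,  0.2876472 , -0.12908817]), 'wrist_torque': array([-0.00098212,  0.01677769,  0.00366198]), 'grip_width': 0.08704618769206848}
0.0187
```

```bash
python3 - <<'E'
from h import *
ims=[]
for c,(u,v) in (("top",(225,160)),("side",(220,175))):
    im=cv2.imread(f"pics/{c}0.png")[v:v+100,u:u+105]
    ims.append(cv2.resize(im,None,fx=3.8,fy=3.8*1.5 if 0 else 3.8,interpolation=cv2.INTER_CUBIC))
cv2.imwrite("pics/c1.png",np.hstack(ims)); print(ims[0].shape)
def sh(c,u,v,z): print(c,np.round(atz(c,u,v,z),4))
sh("top",263.5,229.3,.074);sh("side",270,234.2,.070)
sh("top",286,192.3,.09);sh("side",277,206.3,.08)
sh("top",249,185,.06);sh("top",314.8,208.6,.08);sh("top",434,209,.08)
E
```

```text
(380, 399, 3)
top [0.5302 0.2446 0.074 ]
side [0.522  0.2498 0.07  ]
top [0.6583 0.1679 0.09  ]
side [0.652  0.1724 0.08  ]
top [0.6918 0.3049 0.06  ]
top [0.6026 0.0672 0.08  ]
top [ 0.6023 -0.3478  0.08  ]
```

View pics/c1.png

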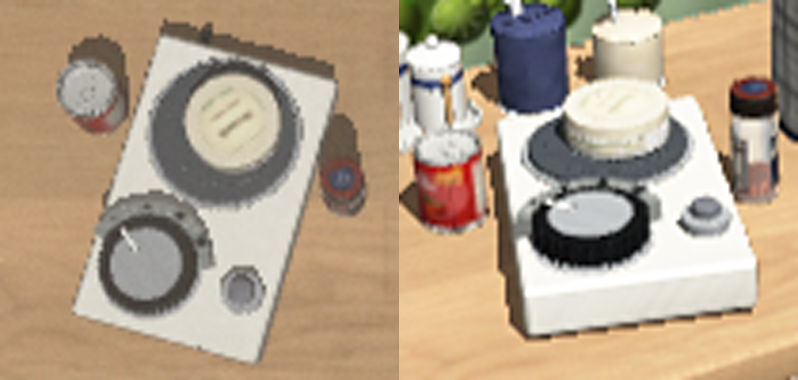

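View pics/side0.png

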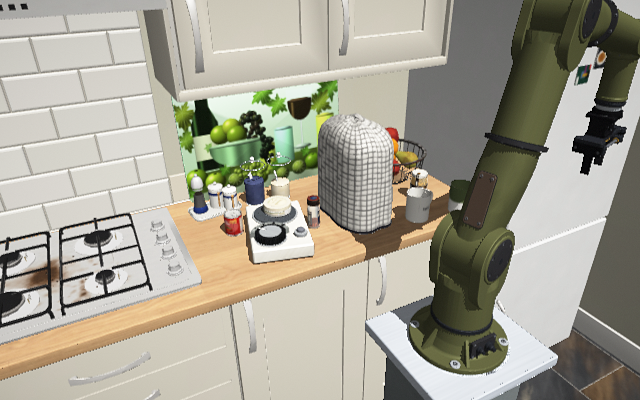

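```bash
python3 - <<'E'
from h import *
from scipy.optimize import least_squares
obs=[("top",225+148/3.8,160+262/3.8,(-.08,.03,.074)),("top",225+241/3.8,160+288/3.8,(-.08,-.06,.066)),
("top",225+225/3.8,160+130/3.8,(.06,0,.058)),("side",220+(590-399)/3.8,175+214/3.8,(-.08,.03,.074)),("side",220+(706-399)/3.8,175+205/3.8,(-.08,-.06,.068)),
("top",225+73/3.8,160+312/3.8,(-.14,.09,.05)),("top",225+258/3.8,160+358/3.8,(-.14,-.09,.05)),("top",225+336/3.8,160+82/3.8,(.14,-.09,.05)),("top",225+164/3.8,160+37/3.8,(.14,.09,.05)),
("side",220+(507-399)/3.8,175+303/3.8,(-.14,.09,.05)),("side",220+(756-399)/3.8,175+268/3.8,(-.14,-.09,.05))]
def w(p,l):
    c,s=np.cos(p[2]),np.sin(p[2]);return [p[0]+c*l[0]-s*l[1],p[1]+s*l[0]+c*l[1],l[2]]
def f(p): return np.concatenate([np.subtract(proj(c,w(p,l)),(u,v)) for c,u,v,l in obs])
r=least_squares(f,[.6,.2,-.3],loss="soft_l1");p=r.x
print(p,np.degrees(p[2]));print(np.round(f(p).reshape(-1,2),1).tolist())
for n,l in (("dial",(-.08,.03,.074)),("btn",(-.08,-.06,.066)),("plate",(.06,0,.058))): print(n,np.round(w(p,l),4))
d=np.array(w(p,(-.08,.03,.074)));t=atz("top",225+120/3.8,160+228/3.8,.075)-d
print("pointer ang rel hotplate x (left+)",np.degrees(np.arctan2(t[1],t[0])-p[2]),np.hypot(*t[:2]))
for u,v in ((330,208),(360,228),(392,212)): print("cosy",atz("side",u,v,0))
E
```

```text
[ 0.59972436  0.1945341  -0.27313813] -15.649662063461724
[[-0.6, 0.2], [0.0, 0.7], [-0.2, 0.3], [0.0, -0.1], [-0.2, 0.4], [-1.2, -0.4], [-0.8, 1.6], [1.1, -0.7], [-1.0, -1.8], [3.7, -2.9], [0.5, -1.5]]
dial [0.5308 0.245  0.074 ]
btn [0.5065 0.1583 0.066 ]
plate [0.6575 0.1783 0.058 ]
pointer ang rel hotplate x (left+) 53.46991645577679 0.04027261292593166
cosy [ 0.68757619 -0.03943215  0.        ]
cosy [ 0.52243652 -0.06084459  0.        ]
cosy [ 0.55965302 -0.21308766  0.        ]
```

View pics/top0.png

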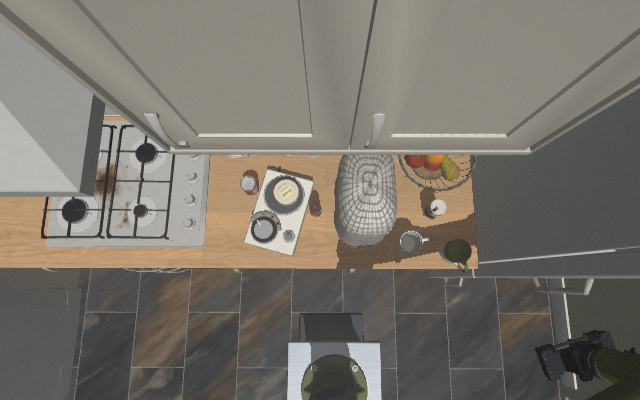

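```bash
python3 - <<'E'
from h import *
for u,v in ((345,110),(355,114),(330,125)):
    o,d=ray("side",u,v)
    for X in (.6,.65,.7):
        print(u,v,np.round(o+d*(X-o[0])/d[0],3))
for z in (0,.1,.2,.3): print(z,[np.round(atz("top",u,v,z),3).tolist() for u,v in ((368,246),(337,215),(396,215),(370,152))])
print(np.round([proj("side",(.5,-.13,z)) for z in (0,.1,.2,.3)],0).tolist())
for r in (.44,.5,.55): pass
print("counter edge",atz("top",300,268,0), "cabinet", atz("top",300,150,.6),atz("side",250,95,.6))
E
```

```text
345 110 [ 0.6   -0.044  0.376]
345 110 [ 0.65  -0.073  0.358]
345 110 [ 0.7   -0.103  0.341]
355 114 [ 0.6   -0.079  0.358]
355 114 [ 0.65 -0.11  0.34]
355 114 [ 0.7   -0.141  0.321]
330 125 [0.6   0.007 0.338]
330 125 [ 0.65  -0.02   0.319]
330 125 [ 0.7   -0.047  0.299]
0 [[0.48, -0.125, 0.0], [0.594, -0.012, 0.0], [0.594, -0.23, 0.0], [0.838, -0.139, 0.0]]
0.1 [[0.472, -0.113, 0.1], [0.577, -0.01, 0.1], [0.577, -0.211, 0.1], [0.803, -0.127, 0.1]]
0.2 [[0.463, -0.102, 0.2], [0.56, -0.007, 0.2], [0.561, -0.192, 0.2], [0.768, -0.115, 0.2]]
0.3 [[0.455, -0.091, 0.3], [0.543, -0.004, 0.3], [0.544, -0.173, 0.3], [0.733, -0.102, 0.3]]
[[382.0, 226.0], [383.0, 199.0], [385.0, 170.0], [387.0, 139.0]]
counter edge [0.40021271 0.12103847 0.        ] cabinet [0.63196414 0.0827509  0.6       ] [0.11661147 0.41147414 0.6       ]
```

Call:
send_rows(plan=[[0, 0, 0, -45, 0, 0, 0], [0, 0, 0, -45, 0, 0, 0], [0, 0, 0, -45, 0, 0, 0], [0, 0, 0, -45, 0, 0, 0], [0, 0, -40, 0, 0, 0, 0], [0, 0, -40, 0, 0, 0, 0], [0, 0, -40, 0, 0, 0, 0], [0, 0, -40, 0, 0, 0, 0], [0, 0, -20, 0, 0, 0, 0], [0, 0, 0, 0, 0, 0, 0]], grip_force=20)

```text
time_s: 2.2
tool_pos: [0.1257, -0.451, 0.4042]
tool_rot: [179.8, 0.0, 15.6]
force: [0.8, -1.1, 0.1]
grip_width: 0.0151
```

Call:
send_rows(plan=[[0, 40, 0, 0, 0, 0, -0.0855], [0, 40, 0, 0, 0, 0, -0.0855], [0, 40, 0, 0, 0, 0, -0.0855], [0, 40, 0, 0, 0, 0, -0.0855], [0, 40, 0, 0, 0, 0, -0.0855], [0, 40, 0, 0, 0, 0, -0.0855], [0, 40, 0, 0, 0, 0, -0.0855], [0, 40, 0, 0, 0, 0, -0.0855], [0, 40, 0, 0, 0, 0, -0.0855], [0, 40, 0, 0, 0, 0, -0.0855]])

```text
time_s: 3.2
tool_pos: [0.4353, -0.2152, 0.4021]
tool_rot: [180.0, -0.1, 64.8]
force: [-0.1, -0.1, -0.2]
grip_width: 0.0002
```

Call:
send_rows(plan=[[0, 40, 0, 0, 0, 0, -0.0855], [0, 40, 0, 0, 0, 0, -0.0855], [0, 40, 0, 0, 0, 0, -0.0855], [0, 40, 0, 0, 0, 0, -0.0855], [0, 40, 0, 0, 0, 0, -0.0855], [0, 40, 0, 0, 0, 0, -0.0855], [0, 40, 0, 0, 0, 0, -0.0855], [0, 40, 0, 0, 0, 0, -0.0855], [0, 40, 0, 0, 0, 0, -0.0855], [0, 40, 0, 0, 0, 0, -0.0855], [0, 0, 0, 0, 0, 0, 0]])

```text
time_s: 4.3
tool_pos: [0.4545, 0.1786, 0.4032]
tool_rot: [179.9, -0.2, 114.3]
force: [-0.5, 0.4, 0.7]
grip_width: 0.0006
```

Call:
send_rows(plan=[[0, 0, 0, 0, 0, 0, -0.1435], [0, 0, 0, 0, 0, 0, -0.1435], [0, 0, 0, 0, 0, 0, -0.1435], [0, 0, 0, 0, 0, 0, -0.1435], [0, 0, 0, 0, 0, 0, -0.1435], [0, 0, 0, 0, 0, 0, -0.1435], [0, 0, 0, 0, 0, 0, -0.1435], [0, 0, 0, 0, 0, 0, -0.1435], [0, 0, 0, 0, 0, 0, -0.1435], [0, 0, 0, 0, 0, 0, -0.1435], [0, 0, 0, 0, 0, 0, -0.1435], [0, -26, 30, 0, 0, 0, 0]])

```text
time_s: 5.5
tool_pos: [0.4704, 0.2045, 0.4028]
tool_rot: [-179.8, 0.0, -156.3]
force: [1.3, 0.2, 0.2]
grip_width: 0.0004
```

Call:
send_rows(plan=[[0, 0, 0, 40, 0, 0, 0], [0, 0, 0, 40, 0, 0, 0], [0, 0, 0, 40, 0, 0, 0], [0, 0, 0, 40, 0, 0, 0], [0, 0, 0, 40, 0, 0, 0], [0, 0, 0, 40, 0, 0, 0], [0, 0, 0, 20, 0, 0, 0], [0, 0, 0, 20, 0, 0, 0], [0, 0, 0, 0, 0, 0, 0], [0, 0, 0, 0, 0, 0, 0]])

```text
time_s: 6.5
tool_pos: [0.4686, 0.2096, 0.1227]
tool_rot: [179.9, -0.0, -156.0]
force: [-0.6, 0.2, 0.4]
grip_width: 0.0006
```

```bash
python3 - <<'E'
from h import *
o=env.get_obs();print(o["tool_pos"],o["tool_rot"],o["force"],o["qpos"])
ims=[]
for c,(u,v) in (("top",(225,160)),("side",(220,160))):
    im=env.read_camera(c)[:,:,::-1]; cv2.imwrite(f"pics/{c}1.png",im)
    ims.append(cv2.resize(im[v:v+115,u:u+105],None,fx=3.8,fy=3.8,interpolation=cv2.INTER_CUBIC))
cv2.imwrite("pics/c2.png",np.hstack(ims))
E
```

```text
[0.46858132 0.20962763 0.12270052] [ 1.79921559e+02 -7.76381055e-03 -1.56037697e+02] [-0.64011173  0.19004417  0.44352165] [ 21.7873745   11.65595905 -53.14069929 108.01552209  10.1642423
  65.27488917  78.89538588]
```

View pics/c2.png

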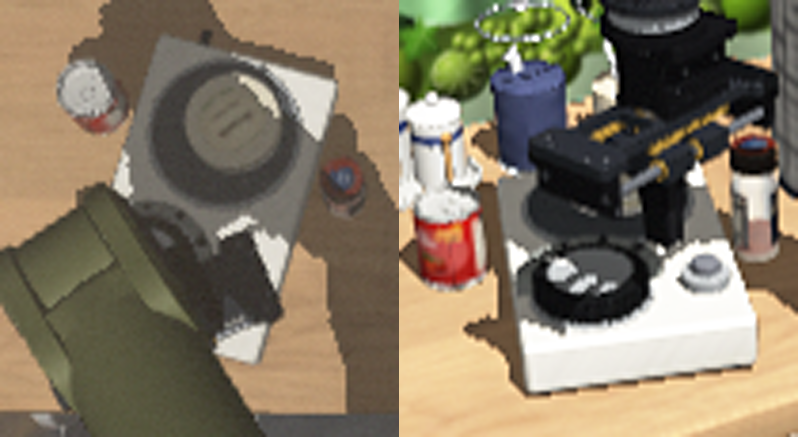

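Call:
send_rows(plan=[[0, 0, 7, 25, 0, 0, 0], [0, 0, 0, 25, 0, 0, 0], [0, 0, 0, 10, 0, 0, 0], [0, 0, 0, 5, 0, 0, 0], [0, -6, 0, 0, 0, 0, 0], [0, -6, 0, 0, 0, 0, 0], [0, 0, 0, 0, 0, 0, 0], [0, 0, 0, 0, 0, 0, 0]])

```text
time_s: 7.4
tool_pos: [0.4768, 0.2211, 0.0582]
tool_rot: [180.0, 0.1, -156.0]
force: [-0.5, -0.3, 0.1]
grip_width: 0.0003
```

Call:
send_rows(plan=[[0, -1.5, 0, 0, 0, 0, 0], [0, -1.5, 0, 0, 0, 0, 0], [0, 0, 0, 0, 0, 0, 0], [0, 0, 0, 0, 0, 0, 0]])

```text
time_s: 7.8
tool_pos: [0.4789, 0.2219, 0.0575]
tool_rot: [-180.0, -0.0, -156.0]
force: [-0.3, -0.4, -0.7]
grip_width: 0.0004
```

Call:
send_rows(plan=[[0, -1.5, 0, 0, 0, 0, 0], [0, 0, 0, 0, 0, 0, 0], [0, 0, 0, 0, 0, 0, 0]])

```text
time_s: 8.1
tool_pos: [0.4803, 0.2225, 0.0575]
tool_rot: [-180.0, -0.0, -156.0]
force: [-1.1, -0.1, -0.3]
grip_width: 0.0002
```

Call:
send_rows(plan=[[0, -1.5, 0, 0, 0, 0, 0], [0, 0, 0, 0, 0, 0, 0], [0, 0, 0, 0, 0, 0, 0]])

```text
time_s: 8.4
tool_pos: [0.4817, 0.2232, 0.0575]
tool_rot: [180.0, -0.0, -156.0]
force: [-0.5, 0.8, 0.4]
grip_width: 0.0008
```

Call:
send_rows(plan=[[0, -1, 0, 0, 0, 0, 0], [0, 0, 0, 0, 0, 0, 0], [0, 0, 0, 0, 0, 0, 0]])

```text
time_s: 8.7
tool_pos: [0.4821, 0.2234, 0.0574]
tool_rot: [-180.0, -0.1, -156.0]
force: [-2.4, -1.2, 1.2]
grip_width: 0.0004
```

Call:
send_rows(plan=[[0, -1, 0, 0, 0, 0, 0], [0, 0, 0, 0, 0, 0, 0], [0, 0, 0, 0, 0, 0, 0]])

```text
time_s: 9.0
tool_pos: [0.4822, 0.2235, 0.0573]
tool_rot: [-180.0, -0.2, -156.0]
force: [-3.4, -2.0, 3.9]
grip_width: 0.0003
```

Call:
send_rows(plan=[[0, -1, 0, 0, 0, 0, 0], [0, -0.2, 3.7, 0, 0, 0, 0.07], [0, -0.13, 3.7, 0, 0, 0, 0.07], [0, -0.13, 3.7, 0, 0, 0, 0.07], [0, 0, 0, 0, 0, 0, 0]])

```text
time_s: 9.5
tool_pos: [0.4785, 0.2356, 0.0571]
tool_rot: [-180.0, -0.2, -168.0]
force: [-6.5, -0.5, 3.3]
grip_width: 0.0006
```

```bash
cat > look.py <<'E'
from h import *
import sys
im=env.read_camera("side"); n=sys.argv[1]
cv2.imwrite(f"pics/side_{n}.png",im[:,:,::-1])
c=im[215:255,245:295,::-1]; cv2.imwrite(f"pics/d_{n}.png",cv2.resize(c,None,fx=12,fy=12,interpolation=cv2.INTER_CUBIC))
D=np.array([.5308,.245,.075]);
g=im.astype(int).min(2)
for a in np.arange(0,2.0,.1):
    t=np.radians(51-15.65)-a; s=[]
    for r in (.030,.034,.038):
        u,v=proj("side",D+r*np.array([np.cos(t),np.sin(t),0])); s.append(float(cv2.remap(g.astype(np.float32),np.float32([[u]]),np.float32([[v]]),cv2.INTER_LINEAR)[0,0]))
    print(round(a,1),np.round(s))
o=env.get_obs();print(o["tool_pos"],o["force"])
E
python3 look.py a
```

```text
0.0 [30. 17. 30.]
0.1 [63. 25. 29.]
0.2 [109.  40.  33.]
0.3 [101.  74.  37.]
0.4 [92. 63. 36.]
0.5 [76. 57. 40.]
0.6 [76. 59. 36.]
0.7 [84. 63. 40.]
0.8 [74. 59. 39.]
0.9 [43. 25. 20.]
1.0 [22. 16. 17.]
1.1 [33. 17. 18.]
1.2 [58. 27. 22.]
1.3 [93. 77. 50.]
1.4 [141. 101.  72.]
1.5 [134. 121.  74.]
1.6 [119.  62.  25.]
1.7 [57. 34. 35.]
1.8 [41. 35. 37.]
1.9 [35. 38. 37.]
[0.47850097 0.23547649 0.05704896] [-6.57889273 -0.62016243  3.61590062]
```

View pics/d_a.png

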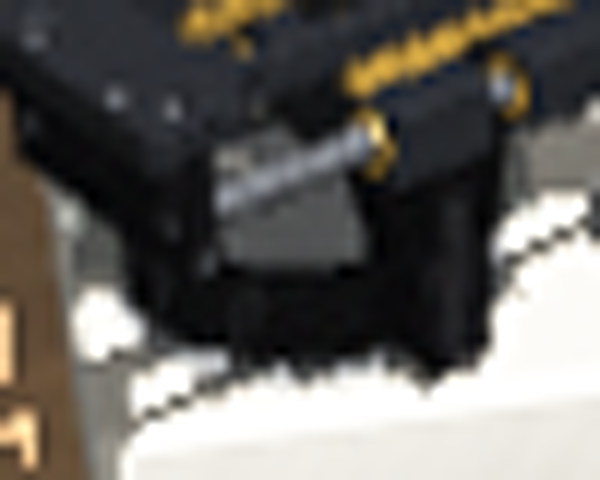

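Call:
send_rows(plan=[[0, -0.15, 3.7, 0, 0, 0, 0.07], [0, -0.13, 3.7, 0, 0, 0, 0.07], [0, -0.13, 3.7, 0, 0, 0, 0.07]])

```text
time_s: 9.85
tool_pos: [0.4774, 0.247, 0.0571]
tool_rot: [-180.0, -0.2, 179.8]
force: [-6.2, 1.0, 1.1]
grip_width: 0.0004
```

Call:
send_rows(plan=[[0, -0.15, 3.7, 0, 0, 0, 0.07], [0, -0.13, 3.7, 0, 0, 0, 0.07], [0, -0.13, 3.7, 0, 0, 0, 0.07], [0, -0.13, 3.7, 0, 0, 0, 0.07]])

```text
time_s: 10.25
tool_pos: [0.4794, 0.2618, 0.0571]
tool_rot: [-179.9, -0.2, 163.8]
force: [-6.2, 1.3, 3.6]
grip_width: 0.0006
```

Call:
send_rows(plan=[[0, -0.13, 3.7, 0, 0, 0, 0.07], [0, -0.13, 3.7, 0, 0, 0, 0.07], [0, -0.13, 3.7, 0, 0, 0, 0.07]])

```text
time_s: 10.55
tool_pos: [0.4841, 0.2731, 0.0572]
tool_rot: [180.0, -0.2, 151.8]
force: [-4.5, 3.4, 0.0]
grip_width: 0.0004
```

Call:
send_rows(plan=[[0, -0.13, 3.7, 0, 0, 0, 0.07], [0, -0.13, 3.7, 0, 0, 0, 0.07], [0, -0.13, 3.7, 0, 0, 0, 0.07], [0, 0, 1.5, 0, 0, 0, 0.03], [0, 0, 0, 0, 0, 0, 0]])

```text
time_s: 11.05
tool_pos: [0.4922, 0.2844, 0.0573]
tool_rot: [179.9, -0.2, 138.2]
force: [-3.0, 3.7, -2.1]
grip_width: 0.0003
```

Call:
send_rows(plan=[[0, 3, 0, 0, 0, 0, 0], [0, 10, 0, 0, 0, 0, 0], [0, 15, 0, 0, 0, 0, 0], [0, 0, 0, -30, 0, 0, 0], [0, 0, 0, -40, 0, 0, 0], [0, 30, 0, -40, 0, 0, 0], [0, 30, 0, -40, 0, 0, 0], [0, 0, 0, 0, 0, 0, 0]])

```text
time_s: 11.85
tool_pos: [0.4254, 0.3473, 0.214]
tool_rot: [179.4, 0.1, 138.6]
force: [-0.7, 1.5, 0.5]
grip_width: 0.0002
```

```bash
python3 look.py b
```

```text
0.0 [216. 154.  44.]
0.1 [223. 164.  55.]
0.2 [204. 164.  73.]
0.3 [209. 149.  59.]
0.4 [212. 158.  70.]
0.5 [199. 160. 107.]
0.6 [206. 161.  89.]
0.7 [219. 170. 105.]
0.8 [212. 164. 101.]
0.9 [201. 148.  89.]
1.0 [205. 154.  87.]
1.1 [232. 208. 186.]
1.2 [236. 196. 153.]
1.3 [194. 144.  76.]
1.4 [204. 150.  79.]
1.5 [217. 142.  68.]
1.6 [201. 120.  41.]
1.7 [188. 137.  60.]
1.8 [206. 131.  44.]
1.9 [211. 115.  32.]
[0.42658767 0.34393726 0.21099099] [ 0.96758274  0.15462856 -0.27694427]
```

View pics/d_b.png

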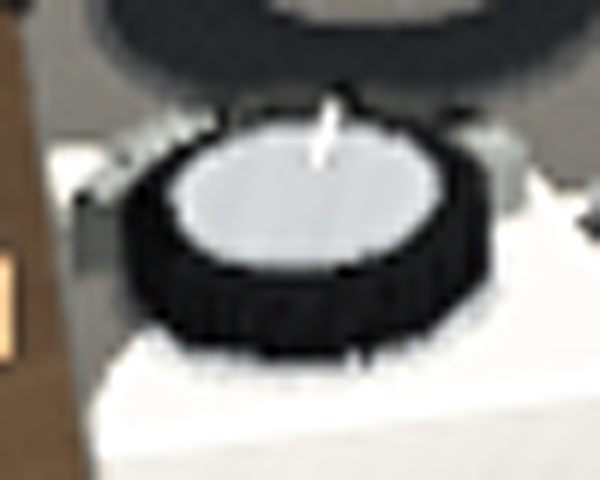

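Call:
send_rows(plan=[[40, 0, 0, 0, 0, 0, 0.14], [40, 0, 0, 0, 0, 0, 0.14], [40, 0, 0, 0, 0, 0, 0.14], [40, 0, 0, 0, 0, 0, 0.14], [40, 0, 0, 0, 0, 0, 0.14], [40, 0, 0, 0, 0, 0, 0.14], [40, 0, 0, 0, 0, 0, 0.14], [40, 0, 0, 0, 0, 0, 0.14], [40, -40, 25, 0, 0, 0, 0], [40, -40, 25, 0, 0, 0, 0], [40, -40, 25, 0, 0, 0, 0], [40, -37, 24, 0, 0, 0, 0]])

```text
time_s: 13.1
tool_pos: [0.4793, 0.1585, 0.2061]
tool_rot: [-179.9, 0.1, 73.8]
force: [0.2, 0.1, 0.4]
grip_width: 0.04
```

Call:
send_rows(plan=[[40, 0, 0, 30, 0, 0, 0], [40, 0, 0, 30, 0, 0, 0], [40, 0, 0, 30, 0, 0, 0], [40, 0, 0, 15, 0, 0, 0], [40, 0, 0, 0, 0, 0, 0], [40, 0, 0, 0, 0, 0, 0]])

```text
time_s: 13.7
tool_pos: [0.4792, 0.1613, 0.102]
tool_rot: [-179.9, 0.0, 73.9]
force: [0.3, -0.1, 0.3]
grip_width: 0.0401
```

```bash
python3 - <<'E'
from h import *
o=env.get_obs();p=o["tool_pos"];y=np.radians(o["tool_rot"][2]);print(p,o["tool_rot"],o["force"],o["grip_width"])
X=np.array([np.cos(y),np.sin(y)]);Y=np.array([np.sin(y),-np.cos(y)])
tip=p[:2]+.0275*Y;d=np.array([.5065,.1583])-tip;print("corr mm x,y",1e3*d@X,1e3*d@Y)
im=env.read_camera("side")[:,:,::-1];cv2.imwrite("pics/side_c.png",im)
cv2.imwrite("pics/d_c.png",cv2.resize(im[195:265,245:325],None,fx=8,fy=8,interpolation=cv2.INTER_CUBIC))
print("tip px",(np.array(proj("side",[*tip,p[2]]))-(245,195))*8)
E
```

```text
[0.47916775 0.16125261 0.10198654] [-1.79937357e+02  4.97689628e-02  7.39079592e+01] [ 0.25835889 -0.11462025  0.27816255] 0.040052192329179524
corr mm x,y 4.739063024096379 -0.42028444819466065
tip px [454.21378694 194.02263558]
```

View pics/d_c.png

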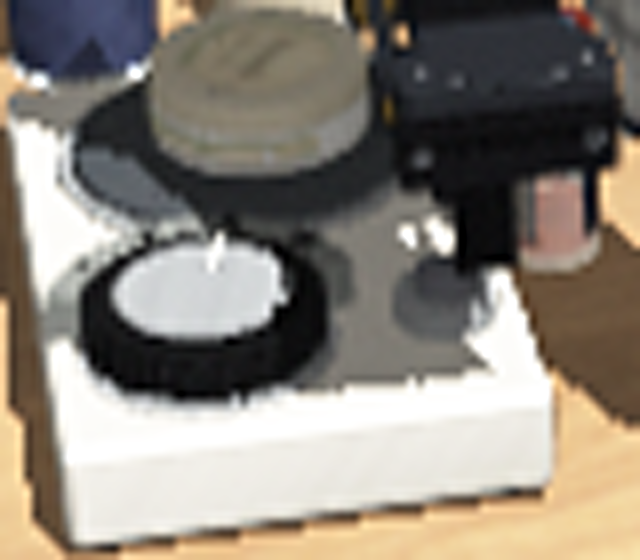

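```bash
python3 - <<'E'
from h import *
o=env.get_obs();p=o["tool_pos"];y=np.radians(o["tool_rot"][2]);Y=np.array([np.sin(y),-np.cos(y)])
for s in (-.035,-.0275,-.02,.02,.0275,.035): print(s,(np.array(proj("side",[*(p[:2]+s*Y),p[2]]))-(245,195))*8)
print("btn",(np.array(proj("side",[.5065,.1583,.066]))-(245,195))*8)
E
```

```text
-0.035 [481.38364692 278.53813495]
-0.0275 [477.80688549 267.70856988]
-0.02 [474.26481771 256.98404881]
0.02 [455.93941319 201.49917401]
0.0275 [452.60579476 191.40578696]
0.035 [449.30340105 181.40694075]
btn [444.89507572 279.45542936]
```

Call:
send_rows(plan=[[40, 4.7, -0.4, 0, 0, 0, 0], [40, 0, 0, 14, 0, 0, 0], [40, 0, 0, 12, 0, 0, 0], [40, 0, 0, 0, 0, 0, 0], [40, 0, 0, 0, 0, 0, 0]])

```text
time_s: 14.25
tool_pos: [0.4799, 0.1661, 0.0758]
tool_rot: [-179.9, 0.0, 73.9]
force: [0.1, 0.4, -0.2]
grip_width: 0.0401
```

Call:
send_rows(plan=[[40, 0, 0, 2, 0, 0, 0], [40, 0, 0, 2, 0, 0, 0], [40, 0, 0, 2, 0, 0, 0], [40, 0, 0, 0, 0, 0, 0], [40, 0, 0, 0, 0, 0, 0]])

```text
time_s: 14.75
tool_pos: [0.4808, 0.1664, 0.0708]
tool_rot: [180.0, -0.0, 73.9]
force: [-0.2, -0.1, 1.6]
grip_width: 0.0398
```

Call:
send_rows(plan=[[40, 0, 0, 1.5, 0, 0, 0], [40, 0, 0, 1.5, 0, 0, 0], [40, 0, 0, 0, 0, 0, 0], [40, 0, 0, 0, 0, 0, 0]])

```text
time_s: 15.15
tool_pos: [0.4808, 0.1663, 0.0677]
tool_rot: [180.0, -0.0, 73.9]
force: [-0.1, -0.3, 3.9]
grip_width: 0.0404
```

Call:
send_rows(plan=[[40, 0, 0, 1, 0, 0, 0], [40, 0, 0, 0, 0, 0, 0], [40, 0, 0, 0, 0, 0, 0]])

```text
time_s: 15.45
tool_pos: [0.4808, 0.1663, 0.0667]
tool_rot: [180.0, -0.0, 73.9]
force: [0.7, 0.5, 3.6]
grip_width: 0.04
```

Call:
send_rows(plan=[[40, 0, 0, 1, 0, 0, 0], [40, 0, 0, 0, 0, 0, 0], [40, 0, 0, 0, 0, 0, 0]])

```text
time_s: 15.75
tool_pos: [0.4808, 0.1664, 0.0663]
tool_rot: [180.0, 0.0, 73.9]
force: [-1.6, -0.8, 8.7]
grip_width: 0.0404
```

Call:
send_rows(plan=[[40, 0, 0, 1, 0, 0, 0], [40, 0, 0, 0, 0, 0, 0], [40, 0, 0, 0, 0, 0, 0]])

```text
time_s: 16.05
tool_pos: [0.4809, 0.1664, 0.0661]
tool_rot: [179.9, 0.0, 73.9]
force: [-3.0, -0.9, 13.3]
grip_width: 0.04
```

Call:
send_rows(plan=[[40, 0, 0, 0, 0, 0, 0], [40, 0, 0, -5, 0, 0, 0], [40, 0, 0, -15, 0, 0, 0], [40, 0, 0, -40, 0, 0, 0], [40, 0, 0, -40, 0, 0, 0], [40, 0, -30, -40, 0, 0, 0], [40, 0, -10, 0, 0, 0, 0], [40, 0, 0, 0, 0, 0, 0], [40, 0, 0, 0, 0, 0, 0]])

```text
time_s: 16.95
tool_pos: [0.4414, 0.1766, 0.203]
tool_rot: [-179.9, 0.1, 73.9]
force: [-1.1, -0.8, -0.7]
grip_width: 0.0398
```

```bash
python3 look.py e; python3 - <<'E'
from h import *
im=cv2.imread("pics/side_e.png");cv2.imwrite("pics/d_e2.png",cv2.resize(im[190:270,220:325],None,fx=7,fy=7,interpolation=cv2.INTER_CUBIC))
E
```

```text
0.0 [213. 150.  44.]
0.1 [219. 161.  55.]
0.2 [201. 161.  73.]
0.3 [207. 148.  59.]
0.4 [211. 157.  69.]
0.5 [197. 157. 101.]
0.6 [205. 158.  83.]
0.7 [178. 167. 107.]
0.8 [74. 52. 51.]
0.9 [75. 51. 38.]
1.0 [82. 58. 41.]
1.1 [106.  96.  83.]
1.2 [104.  91.  72.]
1.3 [74. 53. 37.]
1.4 [78. 53. 37.]
1.5 [84. 50. 31.]
1.6 [75. 43. 19.]
1.7 [71. 49. 27.]
1.8 [79. 48. 20.]
1.9 [82. 42. 15.]
[0.44154237 0.17646982 0.20279038] [-0.4778732   0.19943775 -0.55170198]
```

View pics/d_e2.png

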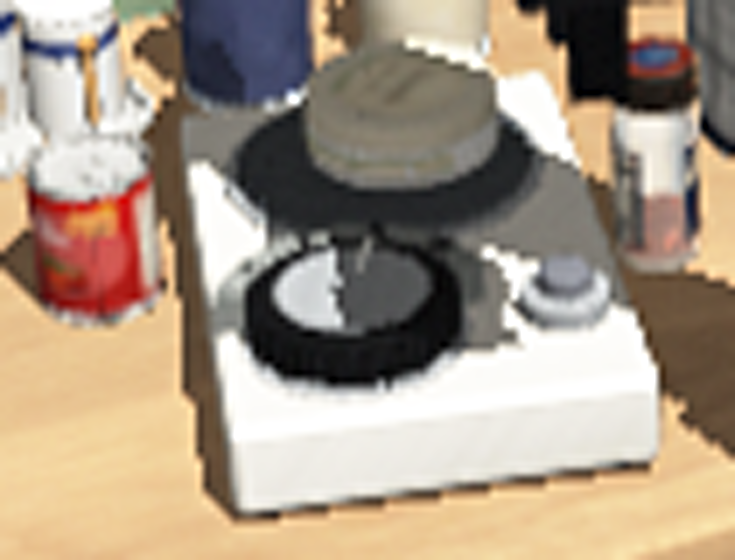

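The last picture shows the pointer at (362,255), at the third mark. The button at (567,272) stands up in its housing, and the dish, tin and jar are where they were. The arm touches nothing, so I'm handing in.

```bash
python3 -c "
from cell import env
print(env.sign_off())"
```

```text
the job is handed in; nothing more can be done
None
```

The dial is at its third setting and the start button was pressed after that and came back up. I've handed the job in; it gave no verdict.

- **Dial:** It started at off. I turned it about 1.15 rad in one stroke with the closed fingertip against the front of the rim, at about 5–7 N. After I backed off, the pointer read 1.1–1.2 rad in the side camera, and it read the same after the button press. The gripper hid the pointer during the stroke, so I could only check the angle afterwards.
- **Button:** One fingertip pressed it straight down by about 6 mm to its hard stop, where the force rose to about 13 N. In the last picture it is up again.
- **Surroundings:** In the last side view the hotplate, dish, tin and spice jar look where they were. I did not check the honey jar and cup again; the arm passed well above them. At the end the tool hung clear, with the force reading at noise level.

No check failed or disagreed by more than the roughly 2 mm expected from the calibration. The clock read about 17 s at the last move.

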